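# Wedge the short leg of a rocking interface box

## Task

The small interface box rocks because its near left leg is too short. With the fingertips, push the metal wedge along the bench under that leg, without lifting it or shoving the box, just until the box stands firm and still level; then press down on the round pad on top of that corner with about 10 N to check that it no longer rocks, and take the hand away. Leave the other things where they are.

Things in the scene. Friction and masses are not known exactly. Their poses are not given: they have to be found in the camera images.
- interface_box: heavy grey enclosure (about 2.2 kg) 120 x 140 mm, 60 mm high, loose on the bench. Origin at bench height under its middle; x points away from its front panel (which faces the robot), y to the robot's left, z up. Four round rubber legs of 22 mm diameter at x +-42, y +-52 mm hold its underside 16 mm above the bench. It stands level on three; the near left one (x -42, y +52) is too short
- short_foot (a point): point at bench height straight below the centre of the short leg, axes as the box. The leg ends 3.5 to 7 mm above this point, differently each time, and keeps its length. About 3 N down on this corner of the box rocks it onto the short leg
- corner_pad: round, slippery black plastic pad, 22 mm diameter and 5 mm high, on top of the box straight above the short leg (the other three corners have pads alike). Origin at the centre of its underside; its top is 65 mm above the bench
- wedge: loose aluminium wedge, 160 g. Origin at bench height under the middle of its upright push plate (8 thick, 56 wide, 32 mm high); x points to the thin edge, z up. The ramp, 48 mm wide, falls evenly from 13 mm high at x 4 mm to 1.5 mm at x 76 mm. Starts in front of the box, thin edge roughly towards the short leg; pushed along the box's x it jams under the leg and stays. Sliding freely takes about 1 N
- gauge_block: bystander: loose steel block 25 x 50 x 20 mm, origin at the centre of its underside
- tape_roll: bystander: loose black roll of tape, 62 mm diameter, 20 mm high, origin at the centre of its underside
- usb_stick: bystander: loose red memory stick 18 x 53 x 8 mm, origin at the middle of its underside
There are look-alikes about, which are no part of the job. Several things have the shape of the wedge; the one meant has the colours described above.

How it is judged:
By the outcome, as a careful person would: the job done as asked, in the order asked, and still so for the second after the job is handed in, with the robot touching nothing.
It also fails if it takes over 58 s, if anything falls off the work surface, if the arm or the gripper's body presses on something with over 40 N, if the wrist force passes 120 N, or if a joint passes its speed limit or range.

## Robot

A 7-joint arm with a two-finger parallel gripper is mounted at the origin on a cart in front of the work surface, level with it; the furniture and walls round the work are solid. World frame = base frame: x ahead of the robot, y to its left, z up, the work surface at z = 0. Lengths are in mm, angles in rad, forces in N, time in s.
With the tool pointing down it reaches from about 400 to 875 mm from the base axis. Payload 4.4 kg.
Tool frame: the origin (TCP) lies midway between the tips of the shut fingers; the grasp point (between the pads) lies 19 mm behind it (ctrl.grip_point_offset is the distance from the TCP to the grasp point, in mm); z points along the fingers, x is the direction in which the jaws open and shut, and the axes are right-handed (so a half turn about z gives the same grasp; the last joint's range is limited). The gripper opens to 85 mm and grips with 20 to 120 N. Pads are 22 mm wide; open, the fingers measure 114 mm over their backs; the gripper's body (76 mm by 85 mm) begins 54 mm behind the grasp point. The pads swing forward as they close: fully open they stand 13 mm farther back than shut.
Start: joints at [1.045, 0.628, 0.038, 1.517, -0.027, 0.996, -0.02], TCP at [288.478, -582.493, 231.313] pointing down, gripper open.
Joint ranges: [-3.06, 3.06], [-0.37, 2.12], [-1.25, 1.32], [0.18, 2.47], [-1.1, 4.24], [0.23, 1.98], [-2.94, 2.94]. Speed limits (rad/s): [2.57, 2.57, 3.14, 3.14, 3.14, 3.14, 3.14].

## Interface

Orientations are given as [roll, pitch, yaw] about the fixed x, y, z axes, in that order (R = Rz(yaw) Ry(pitch) Rx(roll)).
In Python, from cell import ctrl, viewer gives the robot as it stands.
- The arm moves only by the tool apply_moves, never from a script. Its argument "series" is a list that holds one entry, the list of rows, each a list of 6 numbers: the shift along the tool's x, y, z normalised to -1 to 1, where 1 is 50 mm, then the turn, a rotation vector about the tool's x, y, z normalised to -1 to 1, where 1 is 6 degrees. In form: [[[tx, ty, tz, rx, ry, rz], ...]]. A call has exactly 5 rows; each row shifts and turns the commanded pose from where the row before left it, along the tool's axes as they then stand; what a row does not reach is not made up. A row lasts 1/8 s, in which the tool goes at most 62.5 mm and 10.7 degrees, less where a joint would pass 70% of its speed; a pose out of reach is approached as far as the arm can. A call with a number of a shift or a turn outside -1 to 1 is refused whole. A call with a gripper value outside its range is refused whole. "claw" is the gripper command: -1 is shut, 1 is fully open, values between are in proportion, set as the call begins (left out, the last holds). The fingers move at their own pace and stop on an object; the grip force is fixed at half the most. Time passes only in rows, so rows that do not move let the fingers close, or fill a call up. It gives the time, the measured TCP pose, the force and the opening at its end, in the units of the state.
- ctrl.read_state(): the state, without advancing time (a new reading comes with each control period).
- viewer.get_image(name): name is "scene" or "top" or "wrist"; returns the picture (420x560x3 uint8, blue, green, red); there is no depth.
- viewer.camera_info(name): a dict with "K" (3x3 intrinsics, pixels), "distortion" ([k1, k2, p1, p2, k3] as OpenCV has them; the pictures are not rectified), "R" (3x3) and "t" (3): a world point X has camera coordinates R X + t. Camera axes: x right, y down, z forward; pixel columns grow to the right and rows downward; lengths in mm; the calibration is good to about 2 mm. A picture is of the moment at which its call begins: read the wrist's pose just before it. camera_info takes no time and is no camera call; for the wrist camera it gives the pose at the moment of the call.
- ctrl.finish_job(): hands the job in, once; it reports no verdict.
Trained networks look in the newest picture that a camera, given by its name, has taken for a name from the list of things; names that differ only in an ending like _2 or _b are one class to them, and where a whole thing is asked for, a point or a joint stands for the part that bears it (a point fixed in the world has none). Each returns a list of dicts, best first, with "score" (0 to 1); they miss things now and then, are a little off and sometimes report something else, mostly with a low value. They report only what shows in the picture. A call takes as long as a camera call. They do not tell look-alikes from the thing itself.
- viewer.find_in(camera, label): "location" ([column, row] as shares, 0 to 1, of the picture: columns of its width, rows of its height, amid what is visible of it).
The state is a dict: "clock": time; "qpos": joint angles; "qd": joint speeds; "tau": joint torques, N m; "eef_pos": TCP position; "tool_rot": TCP orientation; "force": force on the tool from outside, world axes, zero at the start; "torque": the same for the moment, N m; "width": finger opening in mm.
Only numpy, scipy, OpenCV 4.12 (cv2) and the standard library are available. Lean on these libraries where they do the work, as an engineer would, in place of code of your own. Each camera call takes 0.05 s, during which the arm holds its last target. There are 200 camera calls.

## Working session

There is one attempt and no reset: what is moved stays moved. The work goes in short steps, Python scripts to look and compute and a tool call to move; the robot and the scene stay as the last step left them, time stands still between calls to the robot, and variables do not carry over. Pictures are saved under pics/ and viewed, about 8 in all and at most 12, crops included, and the job is handed in when it is done.

Besides the shell and the picture viewer there is one more tool, called after ">>>" in YAML: its name, and indented under it one key for each argument. apply_moves: Moves the arm, as the interface text tells. Scaled input: -1 to 1 covers 50 mm each way for a shift and 6 degrees each way for a turn. Its arguments: {"type":"object","properties":{"series":{"type":"array","items":{"type":"array","items":{"type":"array","items":{"type":"number"}}}},"claw":{"type":"number"}},"required":["series"]}

```bash
ls; mkdir -p pics; cat > h.py <<'E'
import numpy as np, cv2
from cell import ctrl, viewer
def ray(cam,px,z=0.,ci=None):
    ci=ci or viewer.camera_info(cam)
    K,D,R,t=[np.array(ci[k],float) for k in("K","distortion","R","t")]
    u=cv2.undistortPoints(np.array(px,float).reshape(-1,1,2),K,D).reshape(-1,2)
    d=np.c_[u,np.ones(len(u))]@R; c=-R.T@t
    return c+d*((z-c[2])/d[:,2])[:,None]
def proj(cam,P,ci=None):
    ci=ci or viewer.camera_info(cam)
    K,D,R,t=[np.array(ci[k],float) for k in("K","distortion","R","t")]
    return cv2.projectPoints(np.array(P,float).reshape(-1,3),cv2.Rodrigues(R)[0],t,K,D)[0].reshape(-1,2)
E
python3 - <<'E'
from h import *
s=ctrl.read_state(); print(s)
a=viewer.get_image("top");b=viewer.get_image("scene")
cv2.imwrite("pics/top.png",cv2.resize(a,(800,600)));cv2.imwrite("pics/scene.png",cv2.resize(b,(800,600)))
for c in("top","scene"):
  for l in("interface_box","wedge","corner_pad"):
    print(c,l,[(round(d["score"],2),np.round(np.array(d["location"])*[560,420],1).tolist(),np.round(ray(c,np.array(d["location"])*[560,420],60 if l!="wedge" else 8)[0]).tolist()) for d in viewer.find_in(c,l)])
E
```

```text
pics
{'clock': 0.0, 'qpos': array([ 1.04518819,  0.62936675,  0.03840697,  1.51842157, -0.02699261,
        0.99631181, -0.01999348]), 'qd': array([ 1.61219077e-04, -6.28962442e-04,  1.14219366e-04, -1.54722148e-03,
        1.42653750e-03,  9.41371180e-05,  2.44982352e-04]), 'tau': array([ 2.78191383e-04, -5.63402438e+01,  1.22639392e+00, -1.93441647e+01,
        1.10561712e-02,  1.05474971e-02,  2.59544493e-05]), 'eef_pos': array([ 288.20134905, -581.8754956 ,  230.35797634]), 'tool_rot': array([ 3.14157839e+00,  1.99044458e-03, -1.11095058e+00]), 'force': array([-0.01433785, -0.32603923,  0.18593304]), 'torque': array([-0.0105562 , -0.02681756, -0.01199661]), 'width': 85.29242150157488}
top interface_box [(0.63, [312.8, 219.3], [487.0, -428.0, 60.0]), (0.41, [251.4, 249.9], [428.0, -305.0, 60.0])]
top wedge [(0.85, [251.1, 251.4], [427.0, -301.0, 8.0]), (0.58, [187.0, 249.9], [432.0, -166.0, 8.0])]
top corner_pad [(0.43, [277.6, 221.3], [484.0, -357.0, 60.0])]
scene interface_box [(0.61, [283.9, 263.5], [432.0, -460.0, 60.0])]
scene wedge [(0.73, [226.3, 249.9], [427.0, -302.0, 8.0]), (0.62, [182.5, 225.3], [426.0, -162.0, 8.0])]
scene corner_pad []
```

View pics/top.png

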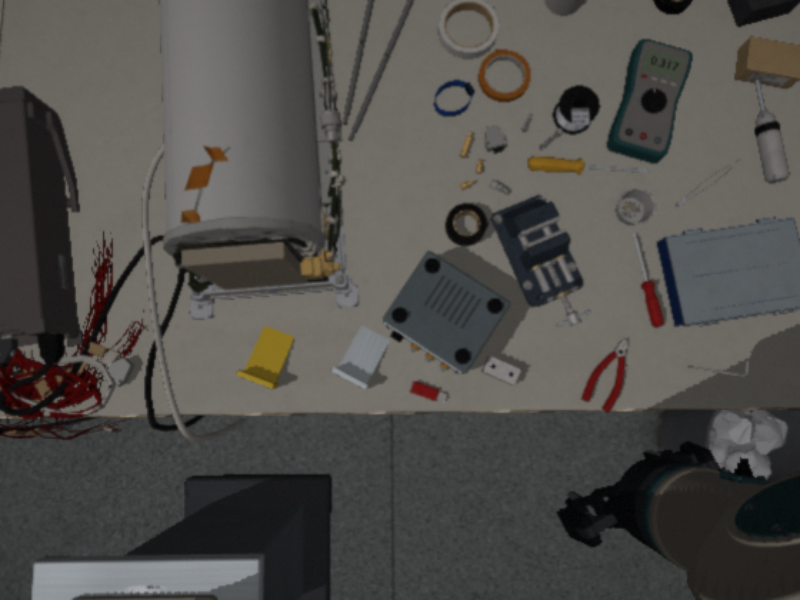

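View pics/scene.png

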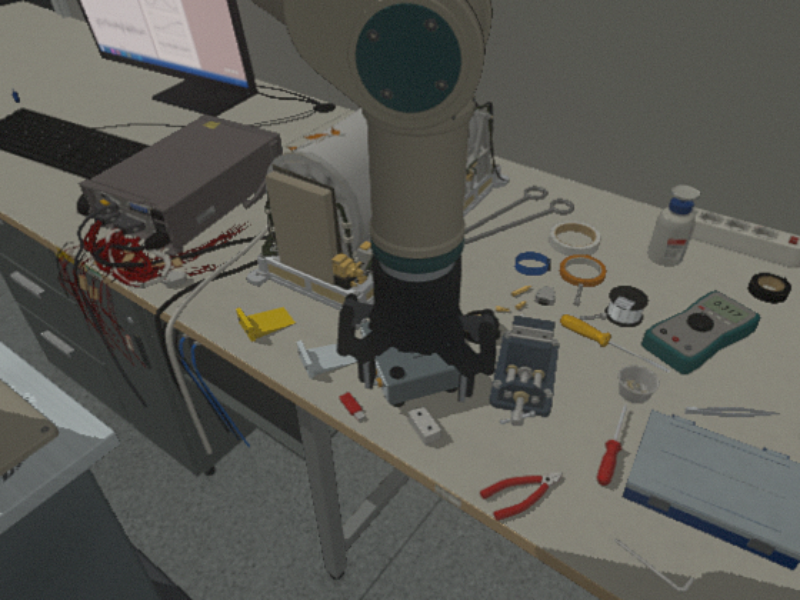

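Top view (800x600 px): box pads are at (432,265), (495,306), (463,356) and (400,315). The connectors are on the lower-left side, so the short corner is (400,315). There are two wedge shapes: yellow at (267,357) and bare metal at (362,357). The metal one fits "aluminium". I'll confirm it in a crop and estimate poses.

```bash
python3 - <<'E'
from h import *
a=cv2.imread("pics/top.png")
S=0.7
print("pads",ray("top",np.array([[432,265],[495,306],[463,356],[400,315]])*S,65).round())
c=a[230:430,220:490]; cv2.imwrite("pics/crop.png",cv2.resize(c,(800,593),interpolation=cv2.INTER_CUBIC))
print("bench edge",ray("top",np.array([[300,412],[400,410]])*S,0).round())
print(np.array(viewer.camera_info("top")["t"]))
ci=viewer.camera_info("wrist");R=np.array(ci["R"]);print("wristcam pos",-R.T@ci["t"],R, ci["K"])
E
```

```text
pads [[ 555. -408.   65.]
 [ 496. -494.   65.]
 [ 427. -448.   65.]
 [ 485. -362.   65.]]
bench edge [[ 351. -214.    0.]
 [ 353. -361.    0.]]
[-359.02771252  513.18999497  833.20777244]
wristcam pos [ 363.7656152  -545.10269544  373.75681329] [[ 4.43473721e-01 -8.96287317e-01 -3.22784568e-04]
 [-8.47397999e-01 -4.19401053e-01  3.25606185e-01]
 [-2.91972070e-01 -1.44124259e-01 -9.45505425e-01]] [[320.6163525    0.         280.24350419]
 [  0.         320.6163525  208.5597124 ]
 [  0.           0.           1.        ]]
```

View pics/crop.png

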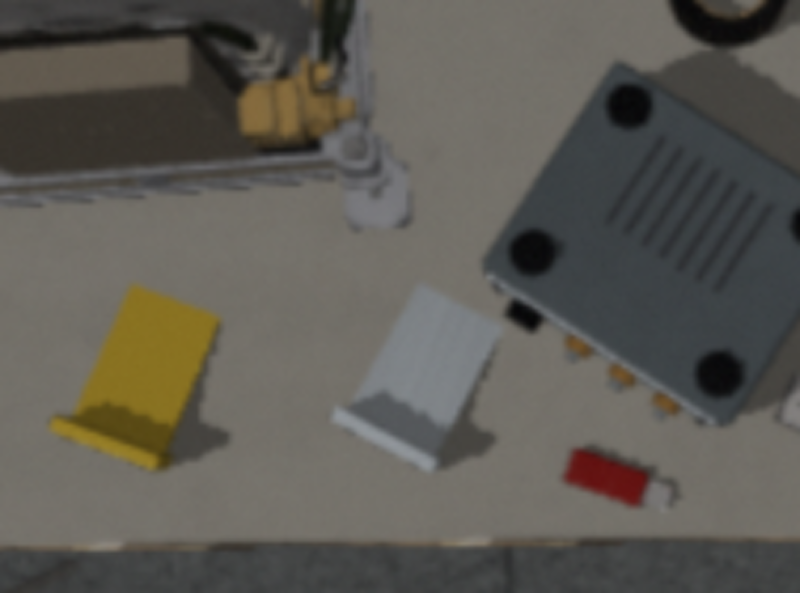

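The crop confirms it: the bare-metal wedge has its plate top from (335,415) to (432,468) and its thin edge from (420,287) to (500,325). The short-corner pad is at (533,252).

```bash
python3 - <<'E'
from h import *
f=lambda p,z: ray("top",(np.array(p)/2.963+[220,230])*0.7,z)[:,:2]
p=f([[630,106],[533,252],[718,374]],65); print("pads",p.round(1))
v=p[1]-p[2]; w=p[0]-p[1]; print(np.linalg.norm(v),np.linalg.norm(w),"yaws",np.degrees(np.arctan2(v[1],v[0]))-90,np.degrees(np.arctan2(w[1],w[0])))
pl=f([[333,410],[436,470]],32); th=f([[420,287],[500,325]],1.5); print("plate",pl,"thin",th)
m=pl.mean(0);t=th.mean(0);d=t-m;print(m,t,np.linalg.norm(d),np.degrees(np.arctan2(d[1],d[0])))
E
```

```text
pads [[ 554.  -408.7]
 [ 484.8 -362.1]
 [ 427.  -447.3]]
103.01207896591315 83.42763336099051 yaws -34.149443919251425 -33.99062032580569
plate [[ 413.19225883 -265.073042  ]
 [ 384.14058773 -314.54941681]] thin [[ 475.15045318 -304.95482394]
 [ 455.62249597 -345.03970274]]
[ 398.66642328 -289.8112294 ] [ 465.38647457 -324.99726334] 75.42958457749327 -27.805739218202913
```

```bash
cat >> h.py <<'E'
from scipy.spatial.transform import Rotation as Ro
F=np.array([484.8,-362.1]); YAW=-34.
def axes(): 
    a=np.radians(YAW); return np.array([np.cos(a),np.sin(a)]),np.array([-np.sin(a),np.cos(a)])
def W(u,n): a,b=axes(); return F+u*a+n*b
def UN(p): a,b=axes(); d=np.array(p)[...,:2]-F; return np.stack([d@a,d@b],-1)
def go(u,n,z,yaw=None):
    s=ctrl.read_state(); R=Ro.from_euler("xyz",s["tool_rot"]); 
    d=np.r_[W(u,n),z]-s["eef_pos"]
    print("t",s["clock"],"pos",s["eef_pos"].round(1),"UN",UN(s["eef_pos"]).round(1),"rpy",np.degrees(s["tool_rot"]).round(1),"F",s["force"].round(2))
    print("tool shift/50:",(R.inv().apply(d)/50).round(3))
    if yaw is not None: print("rotvec/6deg:",(np.degrees((R.inv()*Ro.from_euler("xyz",[180,0,yaw],degrees=True)).as_rotvec())/6).round(2))
E
```

>>> apply_moves:
  series:
    - [[-0.6,-0.8,0,0,0,0],[-0.6,-0.8,0,0,0,0],[-0.6,-0.8,0,0,0,0],[-0.6,-0.8,0,0,0,0],[-0.6,-0.8,0,0,0,0]]
  claw: -1

```text
clock: 1.02
eef_pos: [401.9, -357.9, 231.5]
tool_rot: [-3.141, -0.001, -1.111]
force: [1.0, -0.4, -0.4]
width: -0.3
```

>>> apply_moves:
  series:
    - [[0,0,0,0,0,-1],[0,0,0,0,0,-1],[0,0,0,0,0,-1],[0,0,0,0,0,-1],[0,0,0,0,0,-0.93]]

```text
clock: 1.65
eef_pos: [401.2, -359.4, 231.5]
tool_rot: [3.142, -0.0, -0.592]
force: [-0.7, 0.0, -0.1]
width: -0.2
```

```bash
python3 -c "
from h import *
go(-84,62,150,-34)"
```

```text
t 1.65 pos [ 401.2 -359.4  231.5] UN [-70.9 -44.5] rpy [180.   -0.  -33.9] F [-0.65  0.01 -0.15]
tool shift/50: [-0.259 -2.131  1.629]
rotvec/6deg: [ 0.   -0.    0.02]
```

>>> apply_moves:
  series:
    - [[-0.052,-0.426,0.326,0,0,0],[-0.052,-0.426,0.326,0,0,0],[-0.052,-0.426,0.326,0,0,0],[-0.052,-0.426,0.326,0,0,0],[-0.052,-0.426,0.326,0,0,0]]

```text
clock: 2.28
eef_pos: [450.5, -263.4, 149.5]
tool_rot: [-3.142, -0.001, -0.595]
force: [0.3, 0.7, -0.6]
width: 0.0
```

```bash
python3 - <<'E'
from h import *
go(-84,62,2,-34)
ci=viewer.camera_info("wrist"); a=viewer.get_image("wrist"); np.savez("w1.npz",**{k:np.array(ci[k]) for k in ci if k in("K","distortion","R","t")})
b=viewer.get_image("top")
x=[p*1.0 for p in (W(-84,62),)]
cv2.imwrite("pics/w1.png",cv2.resize(a,(800,600)))
E
```

```text
t 2.275 pos [ 450.5 -263.4  149.5] UN [-83.6  62.7] rpy [-180.    -0.   -34.1] F [ 0.26  0.7  -0.59]
tool shift/50: [-0.009  0.014  2.95 ]
rotvec/6deg: [-0.   -0.01 -0.01]
```

View pics/w1.png

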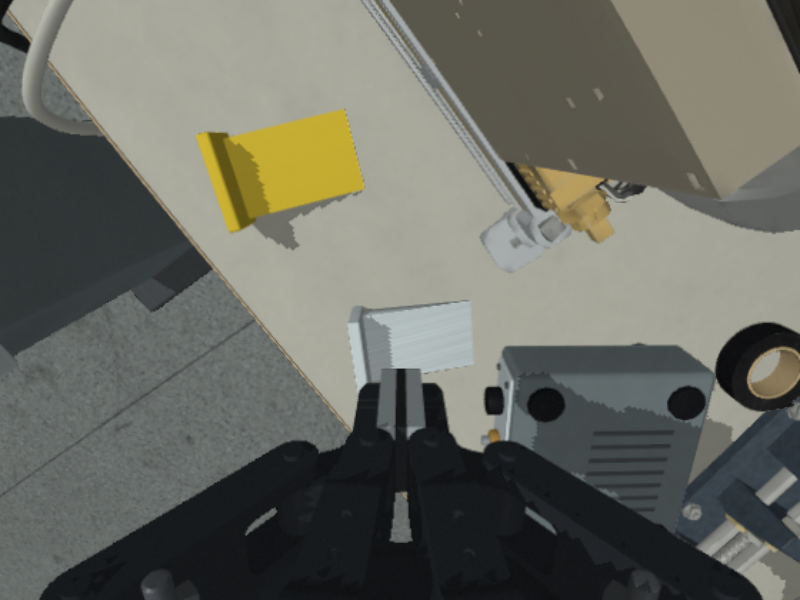

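Wrist view: the metal wedge's thin edge runs from (470,300) to (473,365), its plate top starts at (350,310), and the short-corner pad is at (547,404). The machine foot is at (510,245), close to where the camera would go down. I'll use yaw 56 instead, with the camera on the robot side, for both pushes.

```bash
python3 - <<'E'
from h import *
ci=dict(np.load("w1.npz"))
f=lambda p,z: ray("wrist",np.array(p)*0.7,z,ci)
p=f([[547,404],[687,403]],65); print(p,UN(p))
print("thin",UN(f([[470,300],[474,365]],1.5)))
print("plate top",UN(f([[348,310],[362,308]],32)), "foot of plate-ramp join",UN(f([[366,308]],13)))
print("black conn",UN(f([[493,401],[484,400]],45)),"machine foot",UN(f([[485,240],[510,272]],5)))
print("yellow", UN(f([[230,231],[364,186]],10)))
go(-84,62,150,56)
E
```

```text
[[ 487.4656913  -359.11718216   65.        ]
 [ 555.95559907 -405.96175178   65.        ]] [[ 0.54198768  3.96350372]
 [83.51784545  3.42666582]]
thin [[-36.76279541  45.15207207]
 [-31.54534716  -3.6231907 ]]
plate top [[-115.36369786   49.52958476]
 [-106.82955614   50.80775295]] foot of plate-ramp join [[-105.93497898   43.79666944]]
black conn [[-26.15015767  -6.15858656]
 [-31.8074686   -5.40538613]] machine foot [[-29.64808692  86.82329301]
 [-12.08266924  65.66452519]]
yellow [[-189.94798746   94.05709176]
 [-105.38584539  121.00464059]]
t 2.375 pos [ 450.4 -260.8  148.6] UN [-85.1  64.7] rpy [-179.9    0.2  -33.8] F [-0.52 -0.24  0.18]
tool shift/50: [ 0.022  0.055 -0.028]
rotvec/6deg: [-3.000e-02  1.000e-02 -1.497e+01]
```

```bash
sed -i 's/^F=.*/F=np.array([486.,-360.6]); YAW=-34./' h.py; python3 - <<'E'
from h import *
ci=viewer.camera_info("top");R=np.array(ci["R"]);print("cam",-R.T@ci["t"])
for z in(0,30,80,150): print(z,ray("top",np.array([[250,290],[300,285],[330,290],[305,265],[185,268],[290,222]])*.7,z)[:,:2].round().tolist())
# two-view triangulation of the gold fitting / lower tan-box right corner
E
```

```text
cam [ 386.94473788 -363.70279081  896.9359571 ]
0 [[533.0, -137.0], [540.0, -212.0], [531.0, -257.0], [570.0, -219.0], [567.0, -38.0], [637.0, -195.0]]
30 [[528.0, -144.0], [534.0, -217.0], [527.0, -261.0], [564.0, -224.0], [561.0, -49.0], [629.0, -201.0]]
80 [[520.0, -157.0], [526.0, -225.0], [519.0, -267.0], [554.0, -232.0], [551.0, -67.0], [615.0, -210.0]]
150 [[508.0, -175.0], [514.0, -237.0], [507.0, -275.0], [540.0, -243.0], [537.0, -92.0], [596.0, -223.0]]
```

>>> apply_moves:
  series:
    - [[0,0,0,0,0,-1],[0,0,0,0,0,-1],[0,0,0,0,0,-1],[0,0,0,0,0,-1],[0,0,0,0,0,-1]]

```text
clock: 3.0
eef_pos: [449.8, -265.4, 150.6]
tool_rot: [3.14, -0.001, -0.069]
force: [-0.8, -0.0, -0.5]
width: 0.4
```

>>> apply_moves:
  series:
    - [[0,0,0,0,0,-1],[0,0,0,0,0,-1],[0,0,0,0,0,-1],[0,0,0,0,0,-1],[0,0,0,0,0,-1]]

```text
clock: 3.62
eef_pos: [449.7, -265.5, 150.6]
tool_rot: [3.14, 0.0, 0.454]
force: [-0.1, -0.5, -0.2]
width: -0.2
```

>>> apply_moves:
  series:
    - [[0,0,0,0,0,-1],[0,0,0,0,0,-1],[0,0,0,0,0,-1],[0,0,0,0,0,-1],[0,0,0,0,0,-1]]

```text
clock: 4.25
eef_pos: [449.7, -265.7, 150.5]
tool_rot: [3.14, 0.001, 0.978]
force: [-0.1, -1.0, 0.5]
width: 0.2
```

```bash
python3 -c "
from h import *
go(-89,63,40,56);go(-89,63,40,56)"
```

```text
t 4.25 pos [ 449.7 -265.7  150.5] UN [-83.2  58.4] rpy [1.799e+02 1.000e-01 5.600e+01] F [-0.11 -0.99  0.46]
tool shift/50: [ 0.096 -0.118  2.21 ]
rotvec/6deg: [0.01 0.01 0.  ]
t 4.25 pos [ 449.7 -265.7  150.5] UN [-83.2  58.4] rpy [1.799e+02 1.000e-01 5.600e+01] F [-0.11 -0.99  0.46]
tool shift/50: [ 0.096 -0.118  2.21 ]
rotvec/6deg: [0.01 0.01 0.  ]
```

>>> apply_moves:
  series:
    - [[0.025,-0.03,0.44,0,0,0],[0.025,-0.03,0.44,0,0,0],[0.025,-0.03,0.44,0,0,0],[0.025,-0.03,0.44,0,0,0],[0,0,0.44,0,0,0]]

```text
clock: 4.88
eef_pos: [447.8, -258.2, 39.8]
tool_rot: [3.14, 0.001, 0.975]
force: [0.6, -1.0, -0.2]
width: 0.1
```

```bash
python3 - <<'E'
from h import *
go(-89,63,3,56)
ci=viewer.camera_info("wrist"); a=viewer.get_image("wrist"); np.savez("w2.npz",**{k:np.array(ci[k]) for k in ci if k in("K","distortion","R","t")})
cv2.imwrite("pics/w2.png",cv2.resize(a,(800,600)))
E
```

```text
t 4.875 pos [ 447.8 -258.2   39.8] UN [-89.   63.5] rpy [1.799e+02 1.000e-01 5.580e+01] F [ 0.6  -0.98 -0.2 ]
tool shift/50: [-0.009 -0.002  0.736]
rotvec/6deg: [ 0.02  0.01 -0.03]
```

View pics/w2.png

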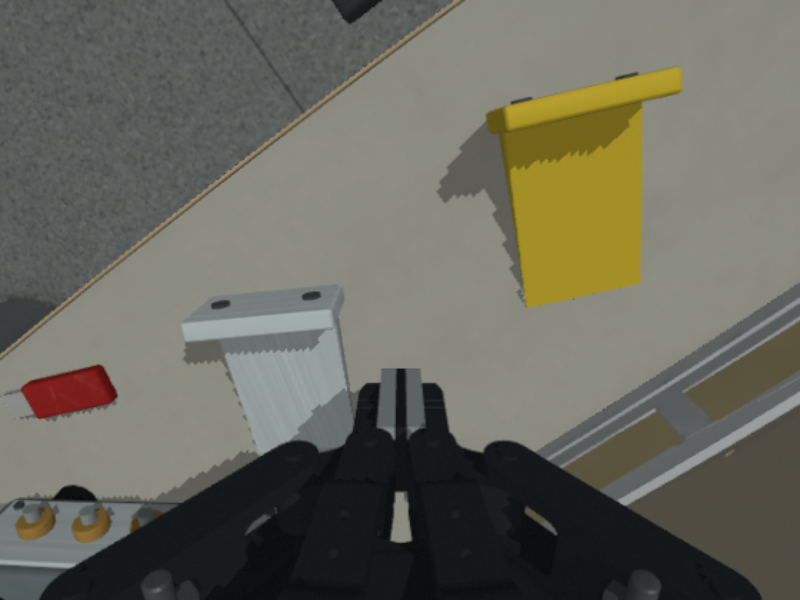

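View w2: the wedge plate's top edge runs from (205,297) to (343,287), and the fingertips at (400,375) are beside the ramp on the +n side. There is clear space between ramp and fingers.

```bash
python3 - <<'E'
from h import *
ci=dict(np.load("w2.npz"))
f=lambda p,z: UN(ray("wrist",np.array(p)*0.7,z,ci)).round(1).tolist()
print("plate rear top",f([[205,297],[343,287]],32),"front top",f([[183,322],[333,308]],32))
print("ramp L side",f([[340,330]],11),f([[353,400]],7),"R side",f([[225,345]],11),f([[255,435]],5))
print("tips",f([[380,370],[420,370]],40),f([[360,385],[441,385]],48))
print("yellow",f([[525,305],[640,283]],2),"usb",f([[115,395]],4))
E
```

```text
plate rear top [[-121.6, -4.6], [-125.1, 44.0]] front top [[-112.1, -14.0], [-117.4, 40.2]]
ramp L side [[-100.1, 39.2]] [[-65.0, 42.7]] R side [[-93.4, -8.9]] [[-45.0, -3.6]]
tips [[-97.3, 56.6], [-97.3, 70.5]] [[-96.0, 50.3], [-95.9, 77.2]]
yellow [[-107.5, 116.0], [-117.1, 163.6]] usb [[-65.0, -66.4]]
```

>>> apply_moves:
  series:
    - [[0,0,0.15,0,0,0],[0,0,0.15,0,0,0],[0,0,0.15,0,0,0],[0,0,0.15,0,0,0],[0,0,0.12,0,0,0]]

```text
clock: 5.55
eef_pos: [447.9, -256.3, 3.4]
tool_rot: [-3.142, 0.0, 0.976]
force: [0.5, -0.2, -0.2]
width: -0.1
```

>>> apply_moves:
  series:
    - [[-0.1,0,0,0,0,0],[-0.1,0,0,0,0,0],[-0.1,0,0,0,0,0],[-0.1,0,0,0,0,0],[-0.1,0,0,0,0,0]]

```text
clock: 6.18
eef_pos: [433.8, -277.2, 4.0]
tool_rot: [3.141, -0.0, 0.976]
force: [0.9, 1.7, 0.4]
width: 0.0
```

```bash
python3 - <<'E'
from h import *
go(-89,33,3,56)
ci=viewer.camera_info("wrist"); a=viewer.get_image("wrist"); np.savez("w3.npz",**{k:np.array(ci[k]) for k in ci if k in("K","distortion","R","t")})
b=viewer.get_image("top")[160:300,150:345]
b=cv2.resize(b,(585,420),interpolation=cv2.INTER_CUBIC)
a=cv2.resize(a,(800,600))[150:500,:450]; 
o=np.zeros((600,800,3),np.uint8); o[:350,:450]=a; o[250:600,450:800]=cv2.resize(b[:,200:550],None,fx=1,fy=1)[70:420]
cv2.imwrite("pics/w3.png",o)
E
```

```text
t 6.175 pos [ 433.8 -277.2    4. ] UN [-89.9  40. ] rpy [180.   -0.   55.9] F [0.88 1.71 0.45]
tool shift/50: [-0.14   0.018  0.019]
rotvec/6deg: [ 0.   -0.   -0.01]
```

View pics/w3.png

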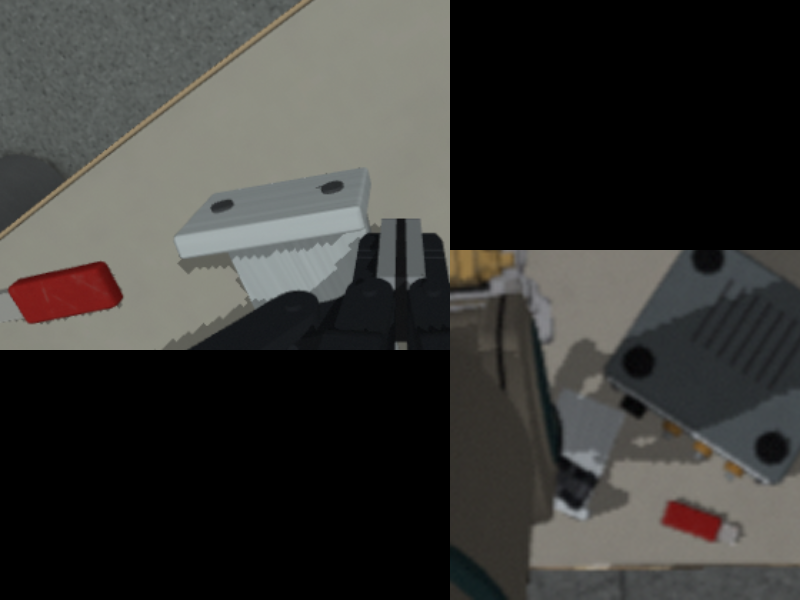

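```bash
python3 - <<'E'
from h import *
ci=dict(np.load("w3.npz"))
f=lambda p,z: UN(ray("wrist",(np.array(p)+[0,150])*0.7,z,ci)).round(1).tolist()
print("plate front top",f([[177,238],[359,210]],32),"rear",f([[213,194],[370,170]],32),"front bottom-ish R ramp",f([[235,262],[250,298]],10))
b=lambda p,z: UN(ray("top",((np.array(p)+[-450+200,-250+70])/3.+[150,160]),z)).round(1).tolist()
print("top: thin",b([[563,390],[628,417]],2),"pad",b([[639,361]],65))
E
```

```text
plate front top [[-107.0, -24.0], [-116.1, 28.8]] rear [[-120.9, -11.5], [-128.0, 32.1]] front bottom-ish R ramp [[-84.8, -17.4], [-69.8, -13.9]]
top: thin [[-41.0, 36.6], [-31.5, -12.4]] pad [[-0.1, -1.2]]
```

The wedge turned the wrong way, to about +10°. I'll push nearer the thin edge to swing it back.

>>> apply_moves:
  series:
    - [[0.16,0,0,0,0,0],[0,0.22,0,0,0,0],[0,0.22,0.03,0,0,0],[-0.06,0,0,0,0,0],[-0.06,0,0,0,0,0]]

```text
clock: 6.9
eef_pos: [452.7, -288.0, 2.1]
tool_rot: [-3.141, 0.0, 0.976]
force: [-0.4, -0.3, -0.4]
width: -0.1
```

>>> apply_moves:
  series:
    - [[-0.04,0,0,0,0,0],[-0.04,0,0,0,0,0],[-0.04,0,0,0,0,0],[-0.04,0,0,0,0,0],[0,0,0,0,0,0]]

```text
clock: 7.52
eef_pos: [448.5, -294.6, 2.3]
tool_rot: [-3.142, 0.0, 0.976]
force: [0.0, -0.1, -0.1]
width: 0.2
```

```bash
python3 - <<'E'
from h import *
go(-68,33,2,56)
ci=viewer.camera_info("wrist"); a=viewer.get_image("wrist"); np.savez("w4.npz",**{k:np.array(ci[k]) for k in ci if k in("K","distortion","R","t")})
b=viewer.get_image("top")[160:300,150:345]
b=cv2.resize(b,(585,420),interpolation=cv2.INTER_CUBIC)
a=cv2.resize(a,(800,600))[150:500,:450]; 
o=np.zeros((600,800,3),np.uint8); o[:350,:450]=a; o[250:600,450:800]=b[70:420,200:550]
cv2.imwrite("pics/w4.png",o)
E
```

```text
t 7.525 pos [ 448.5 -294.6    2.3] UN [-68.   33.8] rpy [-180.     0.    55.9] F [ 0.02 -0.08 -0.08]
tool shift/50: [-0.016 -0.     0.006]
rotvec/6deg: [-0.    0.   -0.02]
```

View pics/w4.png

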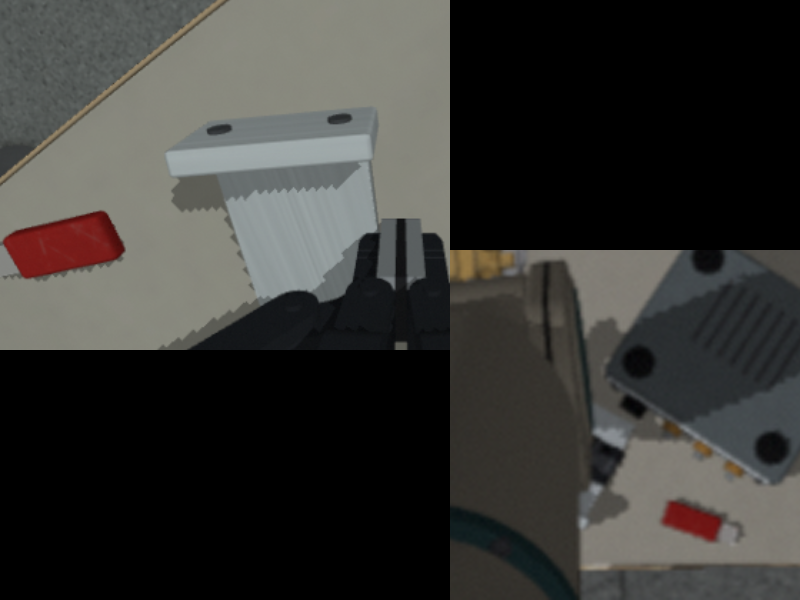

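```bash
python3 - <<'E'
from h import *
ci=dict(np.load("w4.npz"))
f=lambda p,z: UN(ray("wrist",(np.array(p)+[0,150])*0.7,z,ci)).round(1).tolist()
print("plate front top",f([[169,152],[373,138]],32),"rear",f([[210,121],[377,108]],32),"R ramp",f([[218,178]],12),f([[258,296]],6),"L ramp",f([[371,170]],12),f([[378,225]],7))
E
```

```text
plate front top [[-111.9, -27.2], [-115.7, 27.0]] rear [[-120.4, -15.0], [-123.6, 28.2]] R ramp [[-96.1, -23.7]] [[-47.0, -18.0]] L ramp [[-98.8, 24.9]] [[-76.8, 26.4]]
```

>>> apply_moves:
  series:
    - [[-0.04,0,0,0,0,0],[-0.04,0,0,0,0,0],[-0.02,0,0,0,0,0],[0,0,0,0,0,0],[0.1,0,0,0,0,0]]

```text
clock: 8.25
eef_pos: [448.3, -294.6, 2.2]
tool_rot: [-3.141, 0.001, 0.975]
force: [0.8, 0.0, 0.5]
width: -0.1
```

>>> apply_moves:
  series:
    - [[0.2,0,0,0,0,0],[0,0,-0.4,0,0,0],[0,-0.4,-0.8,0,0,0],[-0.3,-0.8,0,0,0,0],[-0.3,-0.8,0,0,0,0]]

```text
clock: 8.88
eef_pos: [354.6, -254.0, 63.0]
tool_rot: [3.14, -0.001, 0.977]
force: [0.1, -0.7, -0.2]
width: -0.1
```

```bash
python3 - <<'E'
from h import *
go(-140,0,45,56)
ci=viewer.camera_info("wrist"); a=viewer.get_image("wrist"); np.savez("w5.npz",**{k:np.array(ci[k]) for k in ci if k in("K","distortion","R","t")})
cv2.imwrite("pics/w5.png",cv2.resize(a,(800,600)))
E
```

```text
t 8.875 pos [ 354.6 -254.    63. ] UN [-168.6   14.9] rpy [179.9  -0.   56. ] F [ 0.13 -0.75 -0.2 ]
tool shift/50: [-0.298  0.571  0.36 ]
rotvec/6deg: [ 0.02 -0.01 -0.  ]
```

View pics/w5.png

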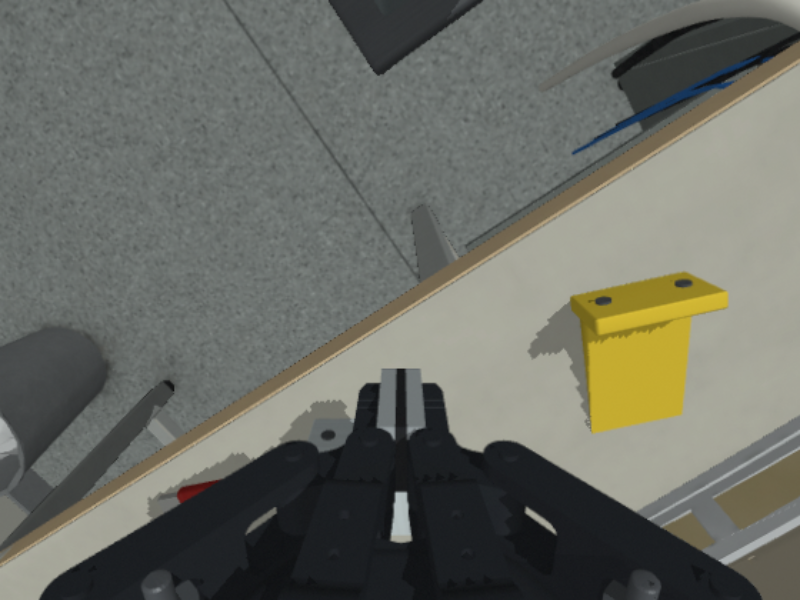

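The wedge is hidden behind the hand in this view. I'll go behind its plate with the fingers 30 mm apart, so that two-point contact squares it up.

>>> apply_moves:
  series:
    - [[-0.1,0.18,0,0,0,0],[-0.1,0.18,0,0,0,0],[-0.1,0.17,0,0,0,0],[0,0,0.56,0,0,0],[0,0,0.56,0,0,0]]
  claw: -0.3

```text
clock: 9.55
eef_pos: [369.5, -283.3, 5.6]
tool_rot: [3.14, -0.0, 0.975]
force: [0.4, -1.0, -0.3]
width: 29.9
```

```bash
python3 - <<'E'
from h import *
go(-120,0,5,56)
a=viewer.get_image("wrist");b=viewer.get_image("top")[160:300,150:345];c=viewer.get_image("scene")[170:310,120:320]
b=cv2.resize(b,(585,420),interpolation=cv2.INTER_CUBIC)
o=np.zeros((600,800,3),np.uint8); o[:300,:400]=cv2.resize(a,(400,300)); o[300:,:400]=cv2.resize(c,(400,300)); o[:420,400:]=b[:,150:550]
cv2.imwrite("pics/w6.png",o)
E
```

```text
t 9.55 pos [ 369.5 -283.3    5.6] UN [-139.8   -1. ] rpy [179.9  -0.   55.9] F [ 0.38 -1.01 -0.31]
tool shift/50: [0.022 0.396 0.013]
rotvec/6deg: [ 0.02 -0.   -0.02]
```

View pics/w6.png

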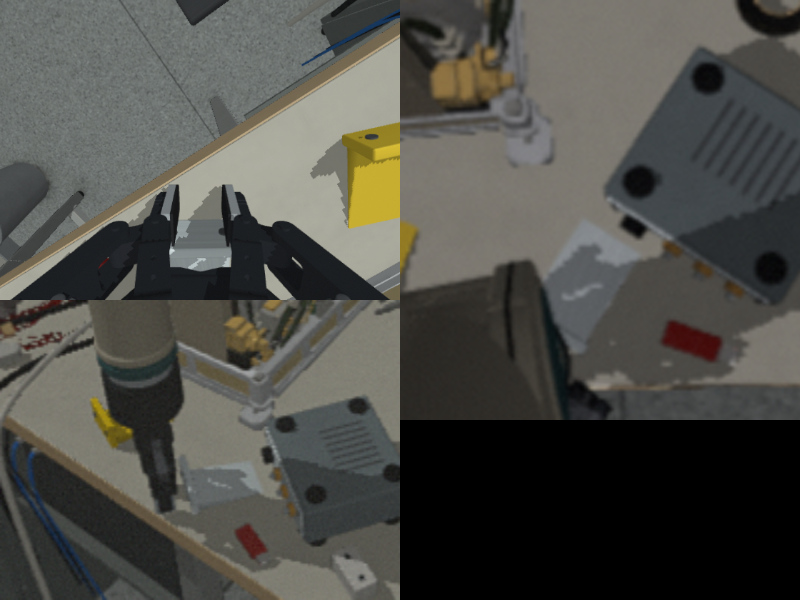

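Aligned now: the thin edge from (585,220) to (640,258) is parallel to the box front. Pushing forward.

```bash
python3 - <<'E'
from h import *
b=lambda p,z: UN(ray("top",((np.array(p)+[-250,0])/3.+[150,160]),z)).round(1).tolist()
print("thin",b([[585,220],[640,258]],2),"pad",b([[640,182],[771,268],[708,78]],65))
E
```

```text
thin [[-38.3, 19.6], [-39.2, -27.6]] pad [[-0.3, -2.2], [-0.3, -104.9], [83.1, -1.5]]
```

>>> apply_moves:
  series:
    - [[0,0.08,0,0,0,0],[0,0.08,0,0,0,0],[0,0.08,0,0,0,0],[0,0.08,0,0,0,0],[0,0.08,0,0,0,0]]

```text
clock: 10.32
eef_pos: [384.5, -293.3, 6.4]
tool_rot: [-3.141, 0.0, 0.976]
force: [-1.5, 1.3, 1.0]
width: 29.9
```

>>> apply_moves:
  series:
    - [[0,0.1,0,0,0,0],[0,0.1,0,0,0,0],[0,0.1,0,0,0,0],[0,0.1,0,0,0,0],[0,0.1,0,0,0,0]]

```text
clock: 10.95
eef_pos: [406.0, -307.6, 6.3]
tool_rot: [3.141, -0.0, 0.976]
force: [-0.4, 0.5, 0.2]
width: 30.1
```

>>> apply_moves:
  series:
    - [[0,0.02,0,0,0,0],[0,0.02,0,0,0,0],[0,0.02,0,0,0,0],[0,0.02,0,0,0,0],[0,0.02,0,0,0,0]]

```text
clock: 11.58
eef_pos: [409.8, -310.3, 6.3]
tool_rot: [3.141, -0.0, 0.976]
force: [-0.4, 1.0, 0.1]
width: 29.9
```

>>> apply_moves:
  series:
    - [[0,0.02,0,0,0,0],[0,0.02,0,0,0,0],[0,0.02,0,0,0,0],[0,0.02,0,0,0,0],[0,0.02,0,0,0,0]]

```text
clock: 12.2
eef_pos: [413.9, -313.0, 6.3]
tool_rot: [3.142, -0.0, 0.976]
force: [-0.8, 1.1, -0.4]
width: 29.8
```

>>> apply_moves:
  series:
    - [[0,0.015,0,0,0,0],[0,0.015,0,0,0,0],[0,0.015,0,0,0,0],[0,0.015,0,0,0,0],[0,0.015,0,0,0,0]]

```text
clock: 12.82
eef_pos: [416.9, -315.1, 6.3]
tool_rot: [-3.142, -0.0, 0.976]
force: [-0.1, 0.4, -0.7]
width: 29.7
```

>>> apply_moves:
  series:
    - [[0,0.015,0,0,0,0],[0,0.015,0,0,0,0],[0,0.015,0,0,0,0],[0,0.015,0,0,0,0],[0,0.015,0,0,0,0]]

```text
clock: 13.45
eef_pos: [420.0, -317.2, 6.3]
tool_rot: [3.142, -0.0, 0.976]
force: [-0.7, -0.6, -0.0]
width: 30.1
```

>>> apply_moves:
  series:
    - [[0,0.01,0,0,0,0],[0,0.01,0,0,0,0],[0,0.01,0,0,0,0],[0,0.01,0,0,0,0],[0,0.01,0,0,0,0]]

```text
clock: 14.08
eef_pos: [422.1, -318.6, 6.3]
tool_rot: [3.142, -0.0, 0.976]
force: [-0.6, 0.5, -0.1]
width: 30.0
```

```bash
python3 -c "
from h import *
go(-70,0,6,56); u,n=axes(); print(ctrl.read_state()['force'][:2]@u)"
```

```text
t 14.075 pos [ 422.1 -318.6    6.3] UN [-76.5  -0.9] rpy [180.   -0.   55.9] F [-0.62  0.47 -0.11]
tool shift/50: [0.018 0.129 0.007]
rotvec/6deg: [ 0.   -0.   -0.01]
-0.7806143239269614
```

>>> apply_moves:
  series:
    - [[0,0.01,0,0,0,0],[0,0.01,0,0,0,0],[0,0.01,0,0,0,0],[0,0.01,0,0,0,0],[0,0.01,0,0,0,0]]

```text
clock: 14.7
eef_pos: [424.1, -320.0, 6.3]
tool_rot: [-3.142, 0.0, 0.976]
force: [-0.8, 1.2, 1.1]
width: 30.3
```

>>> apply_moves:
  series:
    - [[0,0.01,0,0,0,0],[0,0.01,0,0,0,0],[0,0.01,0,0,0,0],[0,0.01,0,0,0,0],[0,0.01,0,0,0,0]]

```text
clock: 15.32
eef_pos: [425.6, -321.0, 6.3]
tool_rot: [-3.14, 0.0, 0.976]
force: [-4.2, 2.6, 4.0]
width: 29.9
```

The force along the push rose from about 1 N to about 5 N and the motion lagged: the wedge is jammed at the leg. Check the steady force, then look.

>>> apply_moves:
  series:
    - [[0,0,0,0,0,0],[0,0,0,0,0,0],[0,0,0,0,0,0],[0,0,0,0,0,0],[0,0,0,0,0,0]]

```text
clock: 15.95
eef_pos: [425.8, -321.2, 6.3]
tool_rot: [-3.141, 0.0, 0.976]
force: [-4.0, 3.6, 3.1]
width: 29.9
```

```bash
python3 - <<'E'
from h import *
u,n=axes(); s=ctrl.read_state(); print(s["force"],s["force"][:2]@u,UN(s["eef_pos"]))
b=viewer.get_image("top")[160:300,150:345];c=viewer.get_image("scene")[170:310,120:320]
o=np.zeros((600,800,3),np.uint8); o[:420,:585]=cv2.resize(b,(585,420),interpolation=cv2.INTER_CUBIC); o[180:,400:]=cv2.resize(c,(600,420),interpolation=cv2.INTER_CUBIC)[:,120:520]
cv2.imwrite("pics/w7.png",o)
E
```

```text
[-3.99158748  3.63404101  3.05153419] -5.341305934276993 [-71.90582558  -0.96934468]
```

View pics/w7.png

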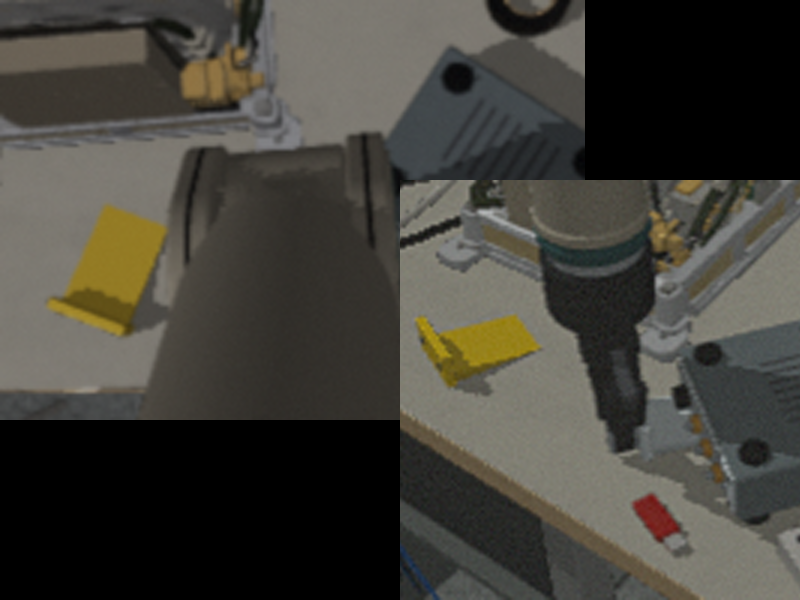

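>>> apply_moves:
  series:
    - [[0,-0.2,0,0,0,0],[0,-0.3,0,0,0,0],[0,0,-0.7,0,0,0],[0,0,-0.8,0,0,0],[0,0,-0.7,0,0,0]]

```text
clock: 16.68
eef_pos: [406.7, -307.9, 117.8]
tool_rot: [3.138, -0.001, 0.976]
force: [-0.1, -0.9, -0.8]
width: 29.9
```

>>> apply_moves:
  series:
    - [[0,0.4,0,0,0,0],[0,0.4,0,0,0,0],[0,0.4,0,0,0,0],[0,0.4,0,0,0,0],[0,0.34,0,0,0,0]]
  claw: -1

```text
clock: 17.3
eef_pos: [487.4, -362.8, 116.5]
tool_rot: [3.138, -0.0, 0.976]
force: [-0.0, 0.6, 0.7]
width: 0.1
```

```bash
python3 - <<'E'
from h import *
go(0,-0.5,75,56)
ci=viewer.camera_info("wrist");a=viewer.get_image("wrist");cv2.imwrite("pics/w8.png",cv2.resize(a,(800,600)))
b=viewer.get_image("top");print([(d["score"],ray("top",np.array(d["location"])*[560,420],65)[0]) for d in viewer.find_in("top","corner_pad")])
E
```

```text
t 17.3 pos [ 487.4 -362.8  116.5] UN [ 2.4 -1. ] rpy [179.8  -0.   55.9] F [-0.03  0.62  0.73]
tool shift/50: [ 0.011 -0.05   0.83 ]
rotvec/6deg: [ 0.03 -0.   -0.02]
[]
```

View pics/w8.png

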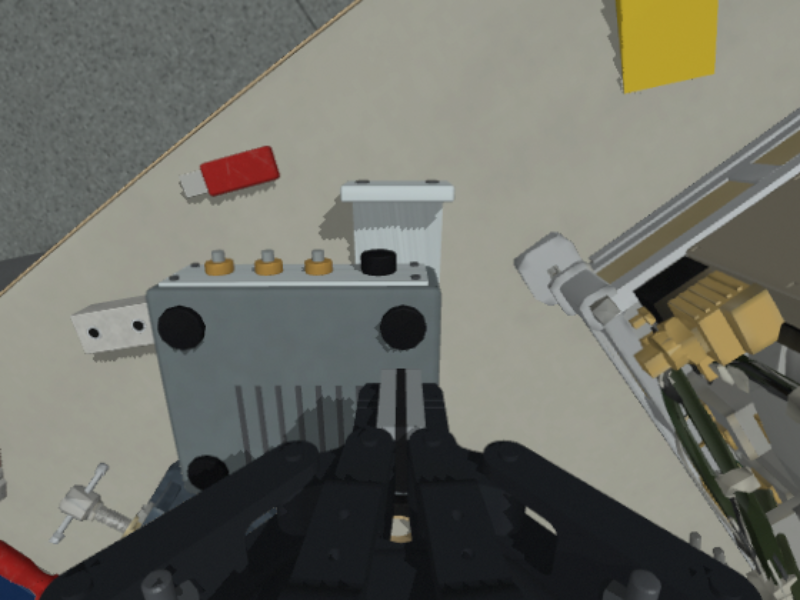

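Wrist view: the wedge is square under the box with its plate from (342,190) to (453,190). The ramp is centred on the pad at (403,328), and the bystanders are in place.

```bash
python3 - <<'E'
from h import *
p=ray("wrist",np.array([[403,328],[181,327]])*.7,65);print(p,UN(p))
print("wedge plate top rear ends",UN(ray("wrist",np.array([[342,184],[452,184]])*.7,32)))
u,n=UN(p[0]); go((u+0)/2,(n-.5)/2,72,56)
E
```

```text
[[ 485.30676215 -359.55521457   65.        ]
 [ 427.43431524 -444.42089833   65.        ]] [[  -1.15895682    0.47851269]
 [  -1.68110162 -102.24018938]]
wedge plate top rear ends [[-62.69477751 -28.85283338]
 [-62.58138047  24.35856092]]
t 17.45 pos [ 486.7 -362.1  116.2] UN [ 1.4 -0.9] rpy [179.9  -0.   55.9] F [-0.08  0.11 -0.16]
tool shift/50: [ 0.017 -0.042  0.885]
rotvec/6deg: [ 0.02 -0.   -0.02]
```

>>> apply_moves:
  series:
    - [[0.02,-0.04,0,0,0,0],[0,0,0.3,0,0,0],[0,0,0.3,0,0,0],[0,0,0.2,0,0,0],[0,0,0.1,0,0,0]]

```text
clock: 18.08
eef_pos: [484.3, -359.4, 70.1]
tool_rot: [-3.14, -0.0, 0.976]
force: [-0.4, 0.3, 0.9]
width: -0.3
```

>>> apply_moves:
  series:
    - [[0,0,0.02,0,0,0],[0,0,0.02,0,0,0],[0,0,0.02,0,0,0],[0,0,0.02,0,0,0],[0,0,0.02,0,0,0]]

```text
clock: 18.7
eef_pos: [484.8, -359.8, 66.4]
tool_rot: [3.141, -0.0, 0.976]
force: [-0.3, -0.1, -0.0]
width: 0.1
```

>>> apply_moves:
  series:
    - [[0,0,0.01,0,0,0],[0,0,0.01,0,0,0],[0,0,0.01,0,0,0],[0,0,0.005,0,0,0],[0,0,0,0,0,0]]

```text
clock: 19.32
eef_pos: [484.8, -359.7, 65.0]
tool_rot: [3.141, 0.0, 0.976]
force: [-1.6, 0.3, 4.7]
width: 0.0
```

>>> apply_moves:
  series:
    - [[0,0,0.008,0,0,0],[0,0,0,0,0,0],[0,0,0,0,0,0],[0,0,0,0,0,0],[0,0,0,0,0,0]]

```text
clock: 19.95
eef_pos: [484.8, -359.6, 64.9]
tool_rot: [3.141, 0.0, 0.976]
force: [-1.8, 1.4, 8.3]
width: -0.0
```

>>> apply_moves:
  series:
    - [[0,0,0.004,0,0,0],[0,0,0,0,0,0],[0,0,0,0,0,0],[0,0,0,0,0,0],[0,0,0,0,0,0]]

```text
clock: 20.58
eef_pos: [484.8, -359.6, 64.9]
tool_rot: [3.141, 0.0, 0.976]
force: [-2.3, 1.5, 9.7]
width: 0.0
```

At 9.7 N the pad sank only 0.1 mm from the 4.7 N reading, so the corner is firm. Taking the hand away.

>>> apply_moves:
  series:
    - [[0,0,-0.1,0,0,0],[0,0,-0.4,0,0,0],[0,0,-0.8,0,0,0],[0,-0.4,-0.8,0,0,0],[0,-0.6,-0.6,0,0,0]]

```text
clock: 21.2
eef_pos: [444.3, -331.8, 201.7]
tool_rot: [3.138, -0.001, 0.976]
force: [-0.6, 0.2, -0.1]
width: 0.1
```

>>> apply_moves:
  series:
    - [[0,-0.6,-0.3,0,0,0],[0,-0.6,0,0,0,0],[0,0,0,0,0,0],[0,0,0,0,0,0],[0,0,0,0,0,0]]

```text
clock: 21.82
eef_pos: [394.6, -298.6, 214.2]
tool_rot: [3.141, -0.001, 0.976]
force: [0.2, 0.0, -0.2]
width: 0.9
```

```bash
python3 - <<'E'
from h import *
s=ctrl.read_state();print(s["clock"],s["eef_pos"],s["force"])
b=viewer.get_image("top")[160:300,150:345];c=viewer.get_image("scene")[170:310,120:320]
o=np.zeros((600,800,3),np.uint8); o[:300,:418]=cv2.resize(b,(418,300),interpolation=cv2.INTER_CUBIC); o[180:,400:]=cv2.resize(c,(600,420),interpolation=cv2.INTER_CUBIC)[:,200:600]
cv2.imwrite("pics/w9.png",o)
E
```

```text
21.825 [ 394.6200903  -298.55880703  214.15494313] [ 0.22126395  0.04087858 -0.21484462]
```

View pics/w9.png

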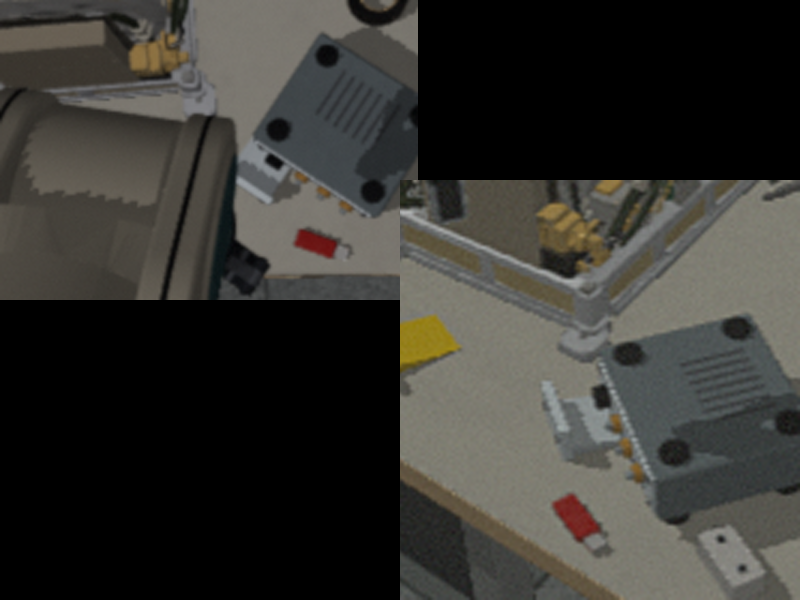

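The wedge sits under the short-leg corner, the box has not visibly moved, and the usb stick and gauge block are where they were.

```bash
python3 -c "
from cell import ctrl
print(ctrl.finish_job())"
```

```text
the job is handed in; nothing more can be done
None
```

I pushed the aluminium wedge under the near left leg, checked that the corner is firm, took the hand away and handed the job in at about 22 s of the 58 s.

- **Lining up:** My first sideways push turned the wedge the wrong way, to about 10° off. A second push nearer the thin edge and the two-finger push on the plate squared it up.
- **Pushing in:** I pushed along the box's x with two fingertips on the plate. The force rose from about 1 N to about 5 N, which is where the wedge jammed under the leg, and I stopped there.
- **Press test:** I pressed the corner pad to 9.7 N. The fingertips read 65.0 mm at 4.7 N and 64.9 mm at 9.7 N, so the corner no longer rocks.
- **Last look:** The wedge was in place, the box had not visibly shifted, and the USB stick, gauge block and yellow wedge were where they started. The tape roll was only partly in view. Force on the tool was near zero.

I did not measure the box's level directly; I judged it from the small push force and the pad height of about 65 mm. My position estimates from the top and wrist cameras differed by 2 to 4 mm sideways, which is well within the ramp's width.

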